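# Seat the drive puck on its stand and shut the clamp over it

## Task

Put the rubber drive puck with the square hub on the sloping stand, turning it by feel until the slot in its underside drops over the stand's tongue and it sits fully down, flat on the plate. Only once it is home, swing the hinged clamp frame all the way shut over it, and let go. Leave the other things on the bench where they are.

Things in the scene. Friction and masses are not known exactly. Their poses are not given: they have to be found in the camera images.
- puck: Drive puck: rubber-tyred disc, diameter 64, 24 thick, with a square steel hub 24 x 24 standing 30 high on it (hub top 54 above the underside); about 0.25 kg. Lies on the bench, hub up. Origin: centre of the underside; z up through the hub, x and y square to the hub's flats. Underside has a closed slot, 34 long along x, 10 wide (y), 10 deep, centred.
- seat: The stand's sloping aluminium plate (fixed), tipped 30 degrees to face the robot and upward. Origin: point of its upper face where the puck's centre belongs, 80 above the bench; z outward normal, x up the slope away from the robot, y level. Face spans x -60 to +90, y -60 to +60. Hinge ears at x 67 to 83, y +-40 to 48, 38 high. A seated puck's underside lies flat on it.
- tongue_top (a point): Top centre of the flat steel drive tongue on the plate, 9 above the seat's origin along its z; this point's axes are the seat's. Tongue 28 long, 6 thick, 9 high with a rounded top edge, shaft braked. Its long direction lies anywhere within 35 degrees either way of the seat's x and is not measured: find it by turning the puck under a light push. If the slot misses it the puck stands 9 proud.
- clamp (a joint): Angle (rad) of the hinged clamp frame: 0 shut, parallel to the plate; grows as it opens, stop at 2.5; starts at 1.95 to 2.2. Hinge friction (2 N at the bar) holds it where it is left. Two side bars (10 wide, 12 thick, 28 either side of the middle) join hinge and cross bar; the hub passes between. Shut, undersides 25 above the plate, 1 above a seated disc; a proud puck blocks it.
- clamp_bar (a point): Middle of the clamp's round cross bar (12 diameter, 80 long, parallel to the seat's y), at the free end of the frame, 115 from the hinge axis. Push or pull the bar here to swing the clamp.
- clamp_hinge (a point): Middle of the clamp's hinge axis, fixed, parallel to the seat's y, at seat x +75, y 0, z +31 mm. Angle a puts the cross bar at seat x = 75 - 115 cos a, z = 31 + 115 sin a mm.
- idler: Bystander: rubber wheel 60 in diameter, 22 thick, with a thin round steel hub (20 diameter, top at 46); origin centre of underside.
- dome: Bystander: plastic dome light cover, 72 in diameter, 53 high; origin centre of underside.
- chute: Bystander: bronze coin chute, open channel 45 x 120 (along its y), 40 high; origin centre of underside.
- carrier: Bystander: open tin cartridge carrier with partitions, 110 x 75 x 45 high; origin centre of underside.
- oilcan: Bystander: plain metal can, 54 in diameter, 100 high; origin centre of underside.
- driver: Bystander: screwdriver lying on the bench, 170 long along its x; origin at its middle on the underside.

How it is judged:
By the outcome, as a careful person would: the job done as asked, in the order asked, and still so for the second after the job is handed in, with the robot touching nothing.
It also fails if it takes over 67 s, if anything falls off the work surface, if the arm or the gripper's body presses on something with over 40 N, if the wrist force passes 120 N, or if a joint passes its speed limit or range.

## Robot

A 6-joint arm with a two-finger parallel gripper is mounted at the origin on the work surface. World frame = base frame: x ahead of the robot, y to its left, z up, the work surface at z = 0. Lengths are in mm, angles in rad, forces in N, time in s.
With the tool pointing down it reaches from about 350 to 875 mm from the base axis. Payload 4.2 kg.
Tool frame: the origin (TCP) lies between the finger pads; the fingertips stand 17 mm ahead of it and the grasp point (between the pads) lies 2 mm behind it; z points along the fingers, y is the line along which they close (so a half turn about z gives the same grasp; the last joint's range is limited). The gripper opens to 85 mm and grips with 20 to 120 N. Pads are 22 mm wide; open, the fingers measure 114 mm over their backs; the gripper's body (76 mm by 85 mm) begins 54 mm behind the grasp point. The pads swing forward as they close: fully open they stand 13 mm farther back than shut.
Start: joints at [1.559, 0.385, 0.008, 0, -1.194, -0.259], TCP at [167.157, 602.211, 248.312] pointing down, gripper open.
Joint ranges: [-3.14, 3.14], [-1.21, 2.06], [-1.07, 1.41], [-3.16, 2.05], [-2.99, -0.16], [-3.1, 3.1]. Speed limits (rad/s): [2.79, 2.79, 3.14, 3.14, 3.14, 3.14].

## Interface

Orientations are given as a unit quaternion [x, y, z, w].
In Python, from bench import arm gives the robot as it stands.
- The arm moves only by the shell command python3 jog.py 'ROWS' [OPENING]. ROWS is rows parted by semicolons, their numbers by spaces, 1 to 10 of them, each of 6 numbers: dx, dy, dz in mm, then a rotation vector rx, ry, rz in rad; each row is the pose to reach, as a shift and turn from the pose commanded when the command began, along the tool's axes at that moment; what a row does not reach only later rows make up. A row lasts 1/10 s, in which the tool goes at most 50 mm and 0.15 rad, less where a joint would pass 70% of its speed; a pose out of reach is approached as far as the arm can. OPENING is the finger opening in mm, set as the command begins (- or left out keeps the last). The fingers move at their own pace and stop on an object; the grip force is fixed at half the most. Time passes only in rows, so rows that do not move let the fingers close. It prints the time, the measured TCP pose, the force, the opening and the grip force at its end.
- arm.read_state(): the state, without advancing time (a new reading comes with each control period).
- arm.get_image(name): name is "scene" or "top"; returns the picture (384x512x3 uint8, blue, green, red); there is no depth.
- arm.get_calibration(name): a dict with "K" (3x3 intrinsics, pixels), "rvec" (rotation vector, rad) and "tvec" (3), from world to camera coordinates, as OpenCV has them. Camera axes: x right, y down, z forward; pixel columns grow to the right and rows downward; lengths in mm; the calibration is good to about 2 mm. A picture is of the moment at which its call begins. get_calibration takes no time and is no camera call.
- arm.job_done(): hands the job in; it is judged then, once.
The state is a dict: "clock": time; "joints": joint angles; "joint_vel": joint speeds; "joint_efforts": joint torques, N m; "position": TCP position; "ee_rot": TCP orientation; "contact_force": force on the tool from outside, world axes, zero at the start; "wrist_torque": the same for the moment, N m; "gripper_width": finger opening in mm; "grasp_force": force on a finger pad.
Only numpy, scipy, OpenCV 4.12 (cv2) and the standard library are available. Lean on these libraries where they do the work, as an engineer would, in place of code of your own. Each camera call takes 0.05 s, during which the arm holds its last target. There are 200 camera calls.

## Working session

There is one attempt and no reset: what is moved stays moved. The work goes in short steps, Python scripts to look and compute and a shell command to move; the robot and the scene stay as the last step left them, time stands still between calls to the robot, and variables do not carry over. Pictures are saved under pics/ and viewed, at most 10 in all, crops included, and the job is handed in when it is done.

```bash
ls; mkdir -p pics; python3 - <<'E'
from bench import arm
import cv2,numpy as np
for n in("scene","top"):
    cv2.imwrite(f"pics/{n}0.png",arm.get_image(n)) 
    c=arm.get_calibration(n);print(n,c)
s=arm.read_state();print(s)
E
```

```text
bench.py
jog.py
pics
scene {'K': array([[388.54447865,   0.        , 251.22216463],
       [  0.        , 388.54447865, 192.77840757],
       [  0.        ,   0.        ,   1.        ]]), 'rvec': array([ 1.19603672,  2.44701522, -0.87268328]), 'tvec': array([ 334.65783427, -280.68309714, 1524.25812533])}
top {'K': array([[464.40024039,   0.        , 246.18067743],
       [  0.        , 464.40024039, 188.46385852],
       [  0.        ,   0.        ,   1.        ]]), 'rvec': array([ 2.15189656, -2.20387223,  0.10801356]), 'tvec': array([  20.2195338 ,  594.18991793, 1182.6331849 ])}
{'clock': 0.1, 'joints': array([ 1.55861322e+00,  3.85494108e-01,  6.78437373e-03, -4.27643878e-04,
       -1.19402800e+00, -2.58574598e-01]), 'joint_vel': array([-9.67763810e-05, -8.92497428e-04,  4.12394066e-03,  2.37496507e-03,
       -5.91117224e-04,  3.16639663e-04]), 'joint_efforts': array([-2.73336727e-04, -3.93319595e+01,  1.88931441e+01,  4.19793427e+00,
       -2.56563726e-03,  3.84833200e-06]), 'position': array([167.03193446, 601.76383685, 247.33188717]), 'ee_rot': array([ 9.90839137e-01, -1.35043781e-01, -7.79573591e-05,  9.87767439e-04]), 'contact_force': array([-0.87531021,  0.70481295,  0.83424391]), 'wrist_torque': array([-0.04180704,  0.00888815,  0.03744347]), 'grasp_force': 0.0, 'gripper_width': 84.97338192726808}
```
View pics/scene0.png

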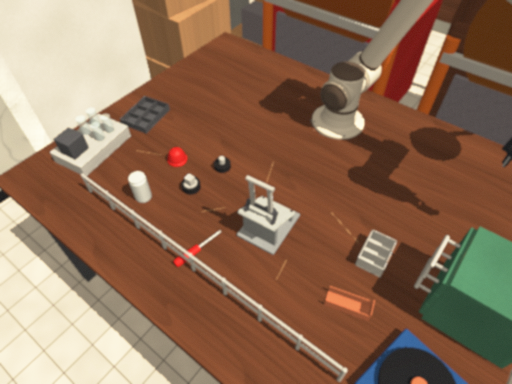

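View pics/top0.png

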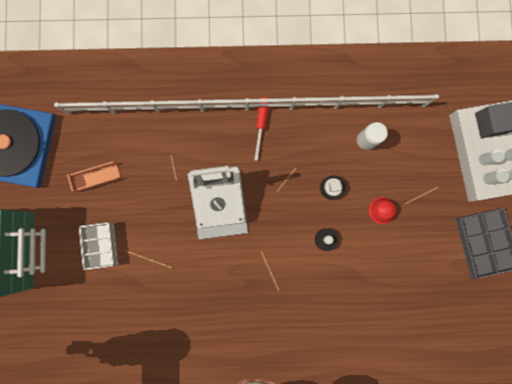

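The top view shows the square-hub puck near (333,187), the idler at (327,240) and the stand at (218,203). The clamp bar is near (213,178). I'll enlarge both areas.

```bash
cat > h.py <<'E'
import cv2,numpy as np
from bench import arm
from scipy.spatial.transform import Rotation as R
def ray(n,px,z):
    c=arm.get_calibration(n);M=cv2.Rodrigues(c["rvec"])[0];t=c["tvec"]
    d=M.T@np.linalg.inv(c["K"])@np.array([px[0],px[1],1.]);o=-M.T@t
    return o+d*(z-o[2])/d[2]
def proj(n,P):
    c=arm.get_calibration(n);return cv2.projectPoints(np.array(P,float).reshape(-1,3),c["rvec"],c["tvec"],c["K"],None)[0][:,0]
E
python3 - <<'E'
from h import *
for p,z in(((333,187),24),((327,240),22),((218,203),80)):print(ray("top",p,z))
t=cv2.imread("pics/top0.png");s=cv2.imread("pics/scene0.png")
a=cv2.resize(t[150:260,170:270],None,fx=5,fy=5,interpolation=3)
b=cv2.resize(t[162:212,308:358],None,fx=8,fy=8,interpolation=3)[:400]
cc=np.zeros((600,800,3),np.uint8)
cc[:550,:500]=a
cc[:300,500:]=cv2.resize(t[162:212,308:358],(300,300),interpolation=3)
cc[300:,500:]=cv2.resize(s[170:260,225:310],(300,300),interpolation=3)
cv2.imwrite("pics/c0.png",cc)
E
```

```text
[ 593.28879614 -221.14359859   24.        ]
[ 455.89253214 -200.26522454   22.        ]
[555.07271335  77.31588838  80.        ]
```

View pics/c0.png

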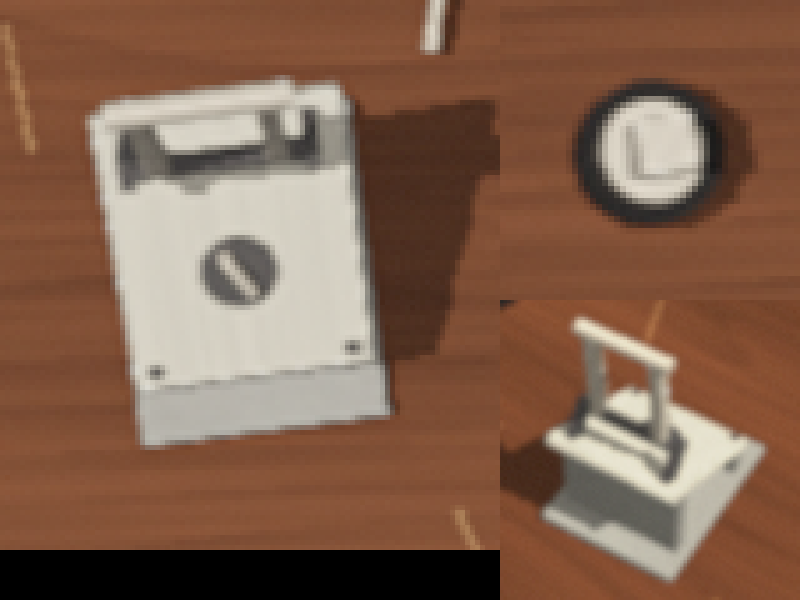

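The crop gives these pixels in the top picture:
- **Plate:** lower corners at about (197.4,227.6) and (246,222), dial centre at (217.6,204.4).
- **Tongue:** ends near (214.4,201) and (221,209.5).
- **Hub:** L-shaped edge from (331,186.5) through (331.5,192) to (340.5,190.7).

Next I'll fit the poses.

```bash
cat >> h.py <<'E'
B=np.array([[np.cos(np.pi/6),0,-.5],[0,1,0],[.5,0,np.cos(np.pi/6)]])
def seatR(yaw): return R.from_euler('z',yaw).as_matrix()@B
E
python3 - <<'E'
from h import *
from scipy.optimize import least_squares
S=lambda p,q:np.array([p[0],p[1],80])+seatR(p[2])@np.array(q,float)
pts=[(-60,60,0),(-60,-60,0),(0,0,0)];px=np.array([(197.4,227.6),(246,222),(217.6,204.4)])
f=lambda p:(proj("top",[S(p,q) for q in pts])-px).ravel()
r=least_squares(f,[555,77,0]);print("seat",r.x,r.fun.round(1))
p=r.x
print("top corners px",proj("top",[S(p,(90,60,0)),S(p,(90,-60,0))]))
for a in(1.95,2.07,2.2):
  print(a,[proj(n,[S(p,(75-115*np.cos(a),y,31+115*np.sin(a))) for y in(40,-40)]).round(1).tolist() for n in("top","scene")])
# tongue
def ton(px):
  g=lambda q:proj("top",[S(p,(q[0],q[1],9))])[0]-px
  return least_squares(g,[0,0]).x
a,b=ton((214.4,201)),ton((221,209.5));d=a-b;print("tongue",a,b,"ang",np.arctan2(d[1],d[0]))
# puck: mask dark tyre / disc
t=cv2.imread("pics/top0.png");print("puck",ray("top",((655/6-500/6)+308,150/6+162),24))
u=[ray("top",q,24) for q in((331,186.5-3),(331.5,192),(340.5,190.7))]
print(u);e=u[1]-u[0];print(np.arctan2(e[1],e[0]));e=u[2]-u[1];print(np.arctan2(e[1],e[0]))
print("puck scene px",proj("scene",[[593,-221,24]]), "top cam",-cv2.Rodrigues(arm.get_calibration('top')['rvec'])[0].T@arm.get_calibration('top')['tvec'])
sc=cv2.imread("pics/scene0.png")
z=np.hstack([cv2.resize(t[167:207,313:353],(400,400),interpolation=2),cv2.resize(sc[160:200,170:210],(400,400),interpolation=2)])
cv2.imwrite("pics/c1.png",z)
E
```

```text
seat [5.52540475e+02 7.67177670e+01 1.03195469e-01] [ 0.5  0.4 -1.2 -0.   0.7 -0.4]
top corners px [[188.4679628  173.88866773]
 [238.1048254  167.63072582]]
1.95 [[[193.0, 186.0], [230.7, 181.2]], [[277.3, 182.0], [250.9, 169.9]]]
2.07 [[[192.1, 179.5], [229.9, 174.7]], [[274.7, 185.2], [248.0, 172.9]]]
2.2 [[[191.4, 172.6], [229.0, 167.8]], [[271.7, 189.3], [244.9, 176.7]]]
tongue [13.95303246  7.80701465] [-11.53302881  -5.16591648] ang 0.4708380487807135
puck [ 593.2373999 -223.3256561   24.       ]
[array([ 602.60917225, -216.28325654,   24.        ]), array([ 580.26475957, -216.67792541,   24.        ]), array([ 583.11664212, -240.36829818,   24.        ])]
-3.123931512092738
-1.4509913358658784
puck scene px [[189.9063561  182.37081469]] top cam [ 483.91903747   16.39872515 1231.9274269 ]
```

View pics/c1.png

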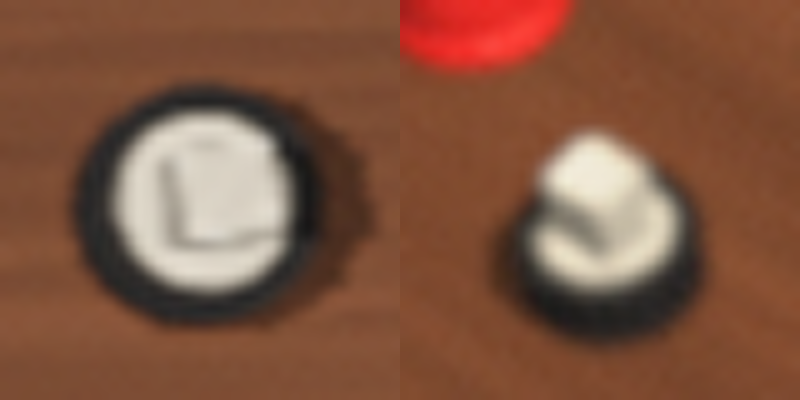

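The fit agrees with the seat geometry: corners are within about 1 px, and the dial centre and tongue midpoint are within about 1.3 mm. The clamp is at about 2.2 rad and the tongue at about +0.47 rad. In the crop, the puck's disc centre is at (333.2,187) and its hub yaw is about 0.1 rad. Moving to the puck.

```bash
cat >> h.py <<'E'
def down(psi): return R.from_matrix(np.array([[np.cos(psi),np.sin(psi),0],[np.sin(psi),-np.cos(psi),0],[0,0,-1]]).T.reshape(3,3).T)
def delta(P,Rt):
    s=arm.read_state();R0=R.from_quat(s["ee_rot"])
    print("row",R0.inv().apply(np.array(P)-s["position"]).round(1),(R0.inv()*Rt).as_rotvec().round(3))
E
python3 - <<'E'
from h import *
delta([593.3,-221.6,230],down(-1.47)); print(down(-1.47).as_matrix().round(2))
c=arm.get_calibration('scene');print(-cv2.Rodrigues(c['rvec'])[0].T@c['tvec'])
E
```

```text
row [631.1 679.2  18.7] [ 2.000e-03 -1.000e-03  1.199e+00]
[[ 0.1  -0.99  0.  ]
 [-0.99 -0.1  -0.  ]
 [ 0.    0.   -1.  ]]
[1123.49360242  473.1686197  1013.91088482]
```

```bash
python3 jog.py '631 679 19 0 0 1.2;631 679 19 0 0 1.2;631 679 19 0 0 1.2;631 679 19 0 0 1.2;631 679 19 0 0 1.2;631 679 19 0 0 1.2;631 679 19 0 0 1.2;631 679 19 0 0 1.2;631 679 19 0 0 1.2;631 679 19 0 0 1.2' 60
python3 - <<'E'
from h import *
delta([593.3,-221.6,110],down(-1.47));delta([593.3,-221.6,230],down(-1.47))
E
```

```text
clock: 1.1
position: [397.3, 156.3, 238.1]
ee_rot: [0.742, -0.671, -0.0, -0.0]
contact_force: [0.9, 0.8, 0.1]
gripper_width: 59.9
grasp_force: 0.0
row [ 395.7 -157.1  128. ] [-0.  0. -0.]
row [ 395.7 -157.1    8. ] [-0.  0. -0.]
```

```bash
python3 jog.py '395 -157 8 0 0 0;395 -157 8 0 0 0;395 -157 8 0 0 0;395 -157 8 0 0 0;395 -157 8 0 0 0;395 -157 8 0 0 0;395 -157 8 0 0 0;395 -157 110 0 0 0;395 -157 110 0 0 0;395 -157 110 0 0 0'
python3 - <<'E'
from h import *
delta([593.3,-221.6,45],down(-1.47))
cv2.imwrite("pics/pre.png",arm.get_image("top"))
E
```

```text
clock: 2.1
position: [591.2, -220.7, 123.5]
ee_rot: [0.741, -0.672, -0.003, 0.001]
contact_force: [-0.4, 0.9, 0.6]
gripper_width: 60.1
grasp_force: 0.0
row [ 1.2 -2.4 78.5] [ 0.006  0.002 -0.004]
```

```bash
python3 jog.py '1 -2 50 0 0 0;1 -2 77 0 0 0;1 -2 77 0 0 0;1 -2 77 0 0 0' 50; python3 jog.py '0 0 0 0 0 0;0 0 0 0 0 0;0 0 0 0 0 0;0 0 0 0 0 0;0 0 0 0 0 0;0 0 0 0 0 0' 10
```

```text
clock: 2.55
position: [595.3, -219.8, 51.7]
ee_rot: [0.742, -0.671, 0.0, 0.0]
contact_force: [0.9, 1.5, 0.3]
gripper_width: 50.1
grasp_force: 0.0
clock: 3.15
position: [596.2, -220.0, 53.8]
ee_rot: [0.742, -0.671, 0.002, -0.001]
contact_force: [-1.8, 1.4, 6.1]
gripper_width: 22.4
grasp_force: 61.0
```

The grip is about 8 mm higher than intended, so I'll open, lower and regrip.

```bash
python3 jog.py '0 0 0 0 0 0;0 0 0 0 0 0;0 0 4 0 0 0;0 0 8 0 0 0;0 0 8 0 0 0;0 0 8 0 0 0' 40; python3 jog.py '0 0 0 0 0 0;0 0 0 0 0 0;0 0 0 0 0 0;0 0 0 0 0 0;0 0 0 0 0 0' 10;python3 jog.py '0 0 -10 0 0 0;0 0 -50 0 0 0;0 0 -100 0 0 0;0 0 -150 0 0 0;0 0 -200 0 0 0;0 0 -250 0 0 0;0 0 -250 0 0 0;0 0 -250 0 0 0'
python3 - <<'E'
from h import *
# view pose: tool z toward scene camera-ish, x-tool stays lateral
s=arm.read_state()
base=down(-1.47); Rt=R.from_rotvec([0,-1.4,0])*base
print(Rt.as_matrix().round(2))
delta([560,-100,330],Rt)
E
```

```text
clock: 3.75
position: [594.6, -219.8, 42.5]
ee_rot: [0.742, -0.671, -0.0, 0.0]
contact_force: [-0.7, 0.7, -0.2]
gripper_width: 39.8
grasp_force: 0.0
clock: 4.25
position: [595.3, -219.8, 43.4]
ee_rot: [0.742, -0.671, 0.0, -0.0]
contact_force: [1.2, 0.6, 0.8]
gripper_width: 22.9
grasp_force: 59.8
clock: 5.05
position: [594.2, -219.4, 294.0]
ee_rot: [0.741, -0.671, 0.0, -0.001]
contact_force: [0.2, -0.1, -3.6]
gripper_width: 23.2
grasp_force: 59.8
[[ 0.02 -0.17  0.99]
 [-0.99 -0.1   0.  ]
 [ 0.1  -0.98 -0.17]]
row [-122.3   22.1  -35.9] [ 1.392  0.141 -0.002]
```

```bash
python3 - <<'E'
from h import *
Rt=R.from_euler('z',.5)*R.from_rotvec([0,-1.4,0])*down(-1.47)
delta([520,-120,350],Rt)
E
```

```text
row [-106.4   63.9  -56. ] [ 1.395 -0.21  -0.417]
```

```bash
R='-106 64 -56 1.395 -0.21 -0.417'; python3 jog.py '-106 64 -56 1.395 -0.21 -0.417;-106 64 -56 1.395 -0.21 -0.417;-106 64 -56 1.395 -0.21 -0.417;-106 64 -56 1.395 -0.21 -0.417;-106 64 -56 1.395 -0.21 -0.417;-106 64 -56 1.395 -0.21 -0.417;-106 64 -56 1.395 -0.21 -0.417;-106 64 -56 1.395 -0.21 -0.417;-106 64 -56 1.395 -0.21 -0.417;-106 64 -56 1.395 -0.21 -0.417'
python3 - <<'E'
from h import *
s=arm.read_state();Rm=R.from_quat(s["ee_rot"]).as_matrix();print(Rm.round(2),s["joints"].round(2))
c=s["position"]+Rm@[0,0,43]
P=[c]+[c+Rm@np.array(v) for v in((17,0,0),(-17,0,0),(0,17,0),(0,-17,0))]
p=proj("scene",P);print(p)
im=arm.get_image("scene");x,y=p[0].astype(int)
cr=im[y-20:y+20,x-20:x+20];cv2.imwrite("pics/u.png",cv2.resize(cr,(400,400),interpolation=2));print(x,y)
E
```

```text
clock: 6.05
position: [518.5, -119.0, 345.3]
ee_rot: [0.71, -0.411, 0.309, -0.481]
contact_force: [-0.8, 1.0, -6.0]
gripper_width: 22.8
grasp_force: 60.3
[[ 0.47 -0.29  0.83]
 [-0.88 -0.2   0.43]
 [ 0.04 -0.94 -0.35]] [-0.61  0.04 -0.29 -1.35 -1.01  1.79]
[[217.09748168 120.04689836]
 [210.88087418 119.16360593]
 [223.33146323 120.93265941]
 [217.82111813 123.15075784]
 [216.35098988 116.84500656]]
217 120
```

View pics/u.png

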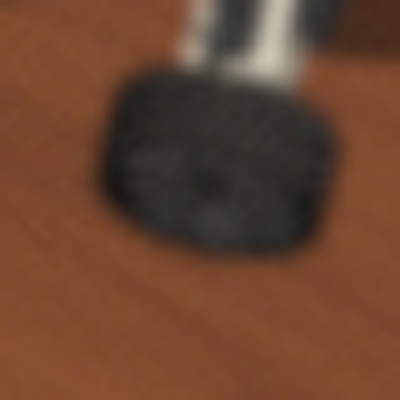

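The underside is visible around (205,180) in the crop but too dark and oblique to read. I'll tilt further and raise the contrast.

```bash
python3 jog.py '0 0 0 0.2 -.1 0;0 0 0 0.4 -.2 0;0 0 0 0.6 -.2 0;0 0 0 0.7 -.2 0;0 0 0 0.7 -.2 0;0 0 0 0.7 -.2 0;0 0 0 0.7 -.2 0'
python3 - <<'E'
from h import *
s=arm.read_state();Rm=R.from_quat(s["ee_rot"]).as_matrix();print(Rm.round(2),s["joints"].round(2))
c=s["position"]+Rm@[0,0,43]
P=[c]+[c+Rm@np.array(v) for v in((17,0,0),(-17,0,0),(0,17,0),(0,-17,0))]
p=proj("scene",P);print(p)
im=np.mean([arm.get_image("scene").astype(float) for _ in range(4)],0);x,y=p[0].astype(int)
cr=cv2.resize(np.clip(im[y-14:y+14,x-14:x+14]*2.5-30,0,255).astype(np.uint8),(560,560),interpolation=2)
cv2.imwrite("pics/u2.png",cr);print(x,y)
E
```

```text
clock: 6.8
position: [519.9, -119.0, 344.9]
ee_rot: [-0.531, 0.235, -0.357, 0.732]
contact_force: [0.3, -1.1, -2.1]
gripper_width: 23.0
grasp_force: 61.4
[[ 0.64  0.27  0.72]
 [-0.77  0.18  0.61]
 [ 0.04 -0.94  0.33]] [-0.84  0.46 -0.35 -1.83 -1.79  2.4 ]
[[219.33863996 112.10989629]
 [212.7996696  112.08532817]
 [225.87043659 112.13443746]
 [219.52444794 118.29995013]
 [219.14949259 105.80859319]]
219 112
```

View pics/u2.png

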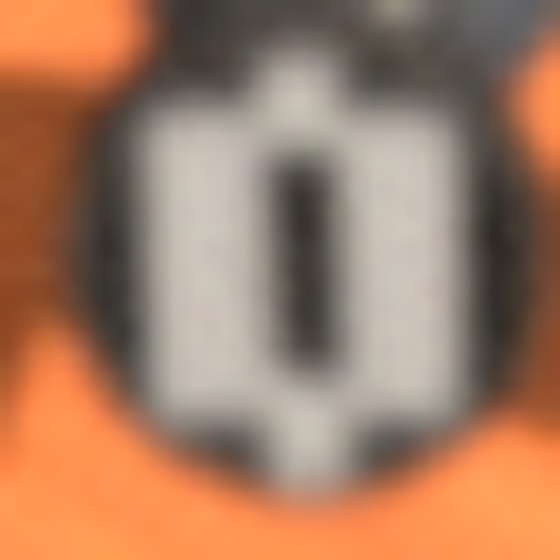

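The enhanced crop shows the slot, dark and upright from (300,155) to (305,375). It therefore runs along the tool's y axis, the closing direction. I'll refine the seat fit with both cameras and go to a pre-seat pose.

```bash
cat > fit.py <<'E'
from h import *
from scipy.optimize import least_squares
S=lambda p,q:np.array([p[0],p[1],80])+seatR(p[2])@np.array(q,float)
bar=lambda a,y:(75-115*np.cos(a),y,37+115*np.sin(a))
T=[((-60,60,0),(197.4,227.6)),((-60,-60,0),(246,222)),((0,0,3),(217.6,204.4)),((90,-60,0),(240.4,168))]
C=[((90,60,0),(273.7,229.1)),((-60,60,0),(300.1,214.1)),((90,-60,0),(237.7,212))]
def f(p):
    r=[]
    for n,L in(("top",T),("scene",C)):
        r.append(((proj(n,[S(p,q) for q,_ in L])-np.array([x for _,x in L]))*(1.2 if n=="scene" else 1)).ravel())
    return np.concatenate(r)
E
python3 - <<'E'
from fit import *
r=least_squares(f,[552,77,.1],loss="soft_l1");print(r.x);print(f(r.x).reshape(-1,2).round(1))
def tool(p,th,h,u=0,v=0,L=43):
    Rt=seatR(p[2])@np.array([[np.sin(th),-np.cos(th),0],[-np.cos(th),-np.sin(th),0],[0,0,-1]]).T
    return S(p,(u,v,h+L)),R.from_matrix(Rt)
P,Rt=tool(r.x,.47,60);print(P,Rt.as_matrix().round(2))
delta(P,Rt)
E
```

```text
[5.53497321e+02 7.89856157e+01 9.05762416e-02]
[[-0.7 -0.2]
 [-2.3 -0. ]
 [-0.3 -0.2]
 [-2.8 -0.5]
 [-0.2 -1.6]
 [-6.6 -3. ]
 [-0.4 -3.7]]
[502.20843145  74.3273148  169.20061659] [[ 0.47 -0.73  0.5 ]
 [-0.85 -0.52  0.05]
 [ 0.23 -0.45 -0.87]]
row [-168.2  198.5   46.4] [-1.448  0.257 -0.111]
```

```bash
cat >> fit.py <<'E'
p0=[552.8,78,.097]
def tool(p,th,h,u=0,v=0,L=43):
    Rt=seatR(p[2])@np.array([[np.sin(th),-np.cos(th),0],[-np.cos(th),-np.sin(th),0],[0,0,-1]]).T
    return S(p,(u,v,h+L)),R.from_matrix(Rt)
def where():
    "puck underside centre in seat frame, slot angle"
    s=arm.read_state();Rm=R.from_quat(s["ee_rot"]);M=seatR(p0[2])
    q=M.T@(s["position"]+Rm.apply([0,0,43])-np.array([p0[0],p0[1],80]));y=-M.T@Rm.apply([0,1,0])
    print("seat xyz",q.round(1),"th",np.arctan2(y[1],y[0]).round(3),"F seat",(M.T@s["contact_force"]).round(1),"t",s["clock"],"grip",round(s["gripper_width"],1))
E
python3 - <<'E'
from fit import *
delta(*tool(p0,.47,130))
E
```

```text
row [-184.2  130.5   37.9] [-1.447  0.251 -0.113]
```

```bash
python3 jog.py '-20 20 4 -.15 .03 0;-45 35 10 -.3 .05 -.02;-70 50 15 -.45 .08 -.03;-95 65 20 -.6 .1 -.05;-115 80 25 -.75 .13 -.06;-140 95 30 -.9 .15 -.07;-160 110 35 -1.05 .18 -.08;-184 130 38 -1.2 .2 -.1;-184 130 38 -1.35 .23 -.11;-184 130 38 -1.447 .251 -.113'
python3 jog.py '0 0 0 0 0 0;0 0 0 0 0 0;0 0 0 0 0 0'
python3 - <<'E'
from fit import *
where();delta(*tool(p0,.47,18))
print(arm.read_state()["joints"].round(2))
E
```

```text
clock: 8.0
position: [443.5, 8.2, 208.2]
ee_rot: [0.815, -0.446, 0.21, -0.304]
contact_force: [-1.3, -1.9, -6.2]
gripper_width: 22.9
grasp_force: 60.9
clock: 8.3
position: [445.4, 6.9, 208.0]
ee_rot: [0.814, -0.447, 0.211, -0.304]
contact_force: [0.4, -0.8, -2.9]
gripper_width: 22.8
grasp_force: 60.9
seat xyz [-26.2 -49.8 126.9] th 0.379 F seat [-1.2 -0.8 -2.7] t 8.3 grip 22.8
row [-24.4 -23.  122.9] [-0.284  0.143 -0.069]
[ 0.18 -0.08 -0.66 -0.66 -0.32  0.95]
```

```bash
python3 jog.py '-24 -23 40 -.14 .07 -.03;-24 -23 40 -.284 .143 -.069;-24 -23 40 -.284 .143 -.069;-24 -23 40 -.284 .143 -.069;-24 -23 40 -.284 .143 -.069;-24 -23 40 -.284 .143 -.069'
python3 - <<'E'
from fit import *
where();delta(*tool(p0,.47,25))
print(arm.read_state()["joints"].round(2))
E
```

```text
clock: 8.9
position: [470.3, -6.5, 209.8]
ee_rot: [0.841, -0.473, 0.211, -0.157]
contact_force: [1.2, -2.2, -2.4]
gripper_width: 23.0
grasp_force: 60.9
seat xyz [-12.9 -75.5 114.5] th 0.445 F seat [-0.3 -2.3 -2.5] t 8.9 grip 23.0
row [-62.1 -43.6  90.8] [-0.013  0.01  -0.025]
[ 0.33 -0.06 -0.95  0.61 -0.18 -0.36]
```

```bash
python3 jog.py '-62 -43 50 -.01 .01 -.02;-62 -43 50 -.01 .01 -.02;-62 -43 50 -.01 .01 -.02;-62 -43 50 -.01 .01 -.02;-62 -43 50 -.01 .01 -.02'
python3 - <<'E'
from fit import *
where();delta(*tool(p0,.47,25))
print(arm.read_state()["joints"].round(2))
E
```

```text
clock: 9.4
position: [497.8, 72.6, 194.6]
ee_rot: [0.849, -0.468, 0.203, -0.139]
contact_force: [-0.3, -0.6, -3.4]
gripper_width: 22.9
grasp_force: 60.9
seat xyz [ 8.3 -0.1 83.9] th 0.465 F seat [-2.  -0.5 -2.8] t 9.4 grip 22.9
row [-3.6  7.  59.1] [ 0.024  0.012 -0.005]
[ 0.39  0.03 -0.97  1.03 -0.16 -0.81]
```

```bash
python3 jog.py '-3 7 30 .02 .01 0;-3 7 55 .02 .01 0;-3 7 55 .02 .01 0;-3 7 55 .02 .01 0;-3 7 55 .02 .01 0;-3 7 55 .02 .01 0'
python3 - <<'E'
from fit import *
where();delta(*tool(p0,.47,12))
print(arm.read_state()["joints"].round(2))
for n,P in(("top",[[552.8,78,80]]),("scene",[[552.8,78,90]])):print(proj(n,P))
t=arm.get_image("top");s=arm.get_image("scene")
cv2.imwrite("pics/h1.png",np.hstack([cv2.resize(t[155:245,175:265],(400,400),interpolation=2),cv2.resize(s[155:245,220:310],(400,400),interpolation=2)]))
E
```

```text
clock: 10.0
position: [520.1, 76.8, 178.5]
ee_rot: [0.852, -0.469, 0.192, -0.13]
contact_force: [0.2, -0.1, -3.1]
gripper_width: 22.9
grasp_force: 60.7
seat xyz [18.6  1.8 58.7] th 0.469 F seat [-1.3 -0.1 -2.8] t 10.0 grip 22.9
row [-6.7 17.2 47.7] [ 0.051  0.022 -0.002]
[ 0.39  0.1  -0.93  0.98 -0.16 -0.77]
[[217.74139468 203.92058756]]
[[269.19573122 206.49853013]]
```

View pics/h1.png

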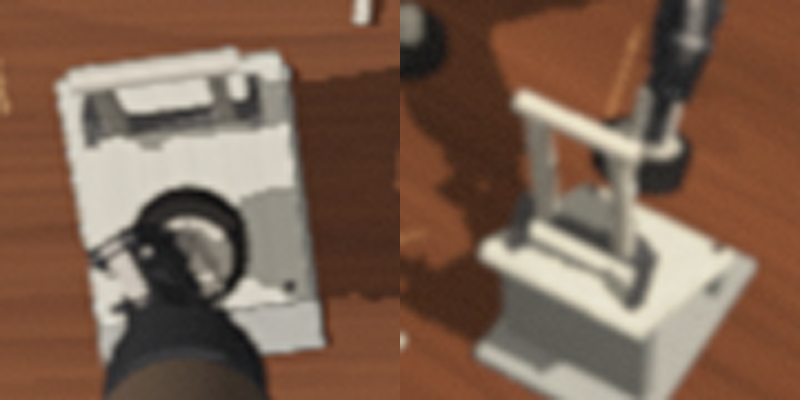

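The picture shows the puck held above the plate, about 18 mm too far up the slope, with the clamp clear. Joint 5 is at its limit. I'll identify the kinematics to see which poses can be reached.

```bash
cat > kin.py <<'E'
from fit import *
lim=np.array([[-3.14,3.14],[-1.21,2.06],[-1.07,1.41],[-3.16,2.05],[-2.99,-.16],[-3.1,3.1]])
D=[([1.5586,.3855,.0068,0,-1.194,-.2586],(167.03,601.76,247.33),(.9908,-.135,0,.001)),
([-.61,.04,-.29,-1.35,-1.01,1.79],(518.5,-119,345.3),(.71,-.411,.309,-.481)),
([-.84,.46,-.35,-1.83,-1.79,2.4],(519.9,-119,344.9),(-.531,.235,-.357,.732)),
([.18,-.08,-.66,-.66,-.32,.95],(445.4,6.9,208),(.814,-.447,.211,-.304)),
([.33,-.06,-.95,.61,-.18,-.36],(470.3,-6.5,209.8),(.841,-.473,.211,-.157)),
([.39,.03,-.97,1.03,-.16,-.81],(497.8,72.6,194.6),(.849,-.468,.203,-.139)),
([.39,.1,-.93,.98,-.16,-.77],(520.1,76.8,178.5),(.852,-.469,.192,-.13))]
# forearm pitch j2-j3; tool along forearm when j5=0
def fk(k,j,s4=1,s6=1):
    y0,d1,a1,L2,a3,L4,L6,c6=k
    B1=R.from_euler('z',j[0]+y0);E=B1*R.from_euler('y',j[1]);F=B1*R.from_euler('y',j[1]-j[2])
    W=F*R.from_euler('x',s4*j[3])*R.from_euler('y',-j[4])
    t=W*R.from_euler('x',s6*j[5]+c6)  # tool axis = x
    p=B1.apply([a1,0,d1])+E.apply([0,0,L2])+F.apply([L4,0,a3])+W.apply([L6,0,0])
    return p,t*R.from_matrix([[0,0,1],[0,1,0],[-1,0,0]])
def res(k,s4,s6):
    o=[]
    for j,P,q in D:
        p,r=fk(k,j,s4,s6);o+=list((p-P)/5)+list((R.from_quat(q).inv()*r).as_rotvec()*50)
    return np.array(o)
def best():
    b=None
    for s4 in(1,-1):
        for s6 in(1,-1):
            for c6 in(0,1.57,-1.57,3.14):
                r=least_squares(res,[-.26,300,0,350,0,350,200,c6],args=(s4,s6))
                if b is None or r.cost<b[0]:b=(r.cost,r.x,s4,s6)
    return b
E
python3 - <<'E'
from kin import *
c,k,s4,s6=best();print(c,k.round(2),s4,s6);print(res(k,s4,s6).reshape(-1,6).round(1))
for th in(.47,):
  for h in(60,25,12,9,0):
    P,Rt=tool(p0,th,h)
    for j4 in(0,-3.1,1):
      f_=lambda j:np.r_[(fk(k,j,s4,s6)[0]-P)/5,(Rt.inv()*fk(k,j,s4,s6)[1]).as_rotvec()*50]
      r=least_squares(f_,[.4,.3,-.8,j4,-.4,-j4],bounds=(lim[:,0],lim[:,1]));print(h,j4,round(r.cost,2),r.x.round(2))
E
```

```text
1920.2217033817374 [-1.1000e-01  1.2435e+02  2.6339e+02  3.6449e+02  9.0000e-01  1.2171e+02
  2.4913e+02  4.6500e+00] -1 -1
[[-21.  -18.4 -15.7   0.    0.    2.1]
 [ -0.8 -11.6   3.6  -0.5   5.4  -1.2]
 [ -5.5 -32.9  20.1  -0.2   5.3  -5.4]
 [ 10.1  15.3   6.5  -0.7   3.6   0.5]
 [ -6.2  15.8  -5.8  -0.8   2.7   1.4]
 [-10.    4.3  -5.2  -0.8   2.3   1.1]
 [-11.7   4.4  -3.5  -1.1   2.2   1.5]]
60 0 0.56 [ 0.27  0.13 -0.78  0.21 -0.16  0.14]
60 -3.1 9.19 [ 0.21  0.17 -0.99 -2.71 -0.16  3.1 ]
60 1 0.56 [ 0.27  0.13 -0.78  0.21 -0.16  0.14]
25 0 11.92 [ 0.27  0.24 -0.73  0.25 -0.16  0.1 ]
25 -3.1 7.66 [ 0.21  0.27 -0.94 -2.71 -0.16  3.1 ]
25 1 11.92 [ 0.27  0.24 -0.73  0.25 -0.16  0.1 ]
12 0 19.08 [ 0.27  0.28 -0.7   0.27 -0.16  0.08]
12 -3.1 10.27 [ 0.21  0.31 -0.92 -2.71 -0.16  3.1 ]
12 1 19.08 [ 0.27  0.28 -0.7   0.27 -0.16  0.08]
9 0 20.91 [ 0.27  0.29 -0.7   0.27 -0.16  0.07]
9 -3.1 11.07 [ 0.21  0.32 -0.91 -2.71 -0.16  3.1 ]
9 1 20.91 [ 0.27  0.29 -0.7   0.27 -0.16  0.07]
0 0 26.73 [ 0.27  0.32 -0.68  0.29 -0.16  0.06]
0 -3.1 13.84 [ 0.21  0.35 -0.9  -2.71 -0.16  3.1 ]
0 1 26.73 [ 0.27  0.32 -0.68  0.29 -0.16  0.06]
```

```bash
python3 - <<'E'
import re
s=open('kin.py').read()
s=s.replace("a3,L4,L6,c6=k","a3,L4,L6,c6,b,e5=k").replace("apply([a1,0,d1])","apply([a1,b,d1])").replace("'y',-j[4])","'y',-j[4]+e5)").replace("350,200,c6]","350,200,c6,0,0]")
open('kin.py','w').write(s)
E
cat > t.py <<'E'
from kin import *
c,k,s4,s6=best();print(c,k.round(3).tolist(),s4,s6);print(res(k,s4,s6).reshape(-1,6).round(1))
for th in(.47,):
  for h in(60,25,12,9,0):
    P,Rt=tool(p0,th,h)
    for j4 in(0,-3.1,1):
      f_=lambda j:np.r_[(fk(k,j,s4,s6)[0]-P)/5,(Rt.inv()*fk(k,j,s4,s6)[1]).as_rotvec()*50]
      r=least_squares(f_,[.4,.3,-.8,j4,-.4,-j4],bounds=(lim[:,0],lim[:,1]));print(h,j4,round(r.cost,2),r.x.round(2))
E
python3 t.py
```

```text
1465.42123621244 [0.116, 57.104, 221.203, 480.185, -17.267, 140.181, 282.972, -1.498, -141.944, -0.047] -1 -1
[[-16.3 -10.3 -19.2   2.2  -0.8  -2.1]
 [ -7.   -9.1   5.9  -0.4  -2.8   1.9]
 [ -6.7 -28.2  22.7  -1.5  -3.7   5.2]
 [  9.3   8.7   7.3   1.6  -2.3  -0.6]
 [ -4.2   8.   -6.1   3.7  -3.6  -1.2]
 [ -7.1  -2.   -6.1   3.1  -4.3  -1.7]
 [ -7.9  -0.7  -4.6   2.7  -4.1  -1.4]]
60 0 0.0 [ 0.45  0.09 -0.82  0.89 -0.34 -0.74]
60 -3.1 48.49 [ 0.27  0.16 -0.97 -2.82 -0.16  3.1 ]
60 1 0.0 [ 0.45  0.09 -0.82  0.89 -0.34 -0.74]
25 0 0.31 [ 0.42  0.22 -0.99  2.05 -0.29 -1.91]
25 -3.1 40.59 [ 0.26  0.24 -0.94 -2.82 -0.16  3.1 ]
25 1 0.31 [ 0.42  0.22 -0.99  2.05 -0.29 -1.91]
12 0 2.3 [ 0.41  0.25 -0.98  2.05 -0.28 -1.91]
12 -3.1 41.05 [ 0.26  0.27 -0.92 -2.81 -0.16  3.1 ]
12 1 2.3 [ 0.41  0.25 -0.98  2.05 -0.28 -1.91]
9 0 3.0 [ 0.41  0.26 -0.97  2.05 -0.28 -1.9 ]
9 -3.1 41.37 [ 0.26  0.28 -0.92 -2.81 -0.16  3.1 ]
9 1 3.0 [ 0.41  0.26 -0.97  2.05 -0.28 -1.9 ]
0 0 5.58 [ 0.41  0.28 -0.96  2.05 -0.28 -1.9 ]
0 -3.1 42.82 [ 0.26  0.3  -0.91 -2.81 -0.16  3.1 ]
0 1 5.58 [ 0.41  0.28 -0.96  2.05 -0.28 -1.9 ]
```

```bash
cat > o.py <<'E'
from kin import *
import itertools
ax=[np.array(v,float)*s for v in np.eye(3) for s in(1,-1)]
J=np.array([d[0] for d in D],float);J[0]=D[0][0];Q=R.from_quat([d[2] for d in D])
rr=[[R.from_rotvec(np.outer(J[:,i],a)) for a in ax] for i in range(6)]
out=[]
for y0 in(0,):
  for i2 in(0,2,1,3):
    for c in itertools.product(range(6),repeat=4):
      T=rr[0][4]*rr[1][i2]*rr[2][c[0]]*rr[3][c[1]]*rr[4][c[2]]*rr[5][c[3]]
      E=T.inv()*Q; m=E.mean(); out.append(((m.inv()*E).magnitude().max(),i2,c,m.as_rotvec().round(2)))
out.sort(key=lambda t:t[0])
for o in out[:6]:print(o)
E
python3 o.py
```

```text
(np.float64(0.009023539639210895), 2, (3, 1, 3, 1), array([-1.21,  1.21, -1.21]))
(np.float64(0.5419626228849492), 0, (3, 1, 3, 1), array([-1.22,  1.37, -1.17]))
(np.float64(0.5825484854283813), 2, (0, 0, 4, 0), array([-1.91,  1.37,  0.02]))
(np.float64(0.6145803650722197), 1, (3, 1, 3, 1), array([-1.17,  1.24, -1.15]))
(np.float64(0.6357162172964707), 0, (4, 2, 4, 2), array([-2.73,  0.36, -0.64]))
(np.float64(0.6547286906834888), 3, (0, 5, 0, 5), array([-1.6 ,  1.4 ,  0.68]))
```

```bash
cat > kin2.py <<'E'
from fit import *
from kin import D,lim
A=[(0,0,1),(0,1,0),(0,-1,0),(-1,0,0),(0,-1,0),(-1,0,0)]
C=R.from_rotvec([-1.2092,1.2092,-1.2092])
def chain(j):
    r=R.identity();o=[]
    for a,q in zip(A,j): r=r*R.from_rotvec(np.array(a)*q);o.append(r.as_matrix())
    return o
def rowm(j):
    o=chain(j); # v1 (x,y,z), v2 z only+x, v3 x,z ,v4 x.. , v5 xyz
    return np.hstack([o[0],o[1][:,[2]],o[2][:,[0,2]],o[4][:,[0,1,2]]])
ps=D
M=np.vstack([rowm(d[0]) for d in ps]);b=np.concatenate([d[1] for d in ps]).astype(float)
lam=.03
v=np.linalg.solve(M.T@M+lam*np.eye(M.shape[1])*.01,M.T@b)
def fk(j): return rowm(j)@v, R.from_matrix(chain(j)[-1])*C
E
python3 - <<'E'
from kin2 import *
print(v.round(0),(M@v-b).reshape(-1,3).round(1))
for th in(.47,0,.3):
  for h in(60,25,12,9,0):
    P,Rt=tool(p0,th,h)
    for j4 in(0,-3.1,1):
      f_=lambda j:np.r_[(fk(j)[0]-P)/5,(Rt.inv()*fk(j)[1]).as_rotvec()*50]
      r=least_squares(f_,[.4,.3,-.8,j4,-.4,-j4],bounds=(lim[:,0],lim[:,1]));print(th,h,j4,round(r.cost,2),r.x.round(2))
E
```

```text
[  -9.    0.  161.  566.  428.    4.  282. -161.    0.] [[ 0.5 -1.   0.9]
 [ 0.3 -1.7 -0.6]
 [ 1.  -0.8  1.4]
 [-1.7  0.4 -2.1]
 [ 1.4 -1.   1.8]
 [ 0.9  2.1  1.2]
 [-2.6 -0.4 -2.7]]
0.47 60 0 4.94 [ 0.39  0.07 -0.96  1.02 -0.16 -0.8 ]
0.47 60 -3.1 139.63 [-0.15  0.16 -0.73 -2.47 -0.16  3.1 ]
0.47 60 1 4.94 [ 0.39  0.07 -0.96  1.02 -0.16 -0.8 ]
0.47 25 0 15.57 [ 0.41  0.15 -0.91  0.88 -0.16 -0.68]
0.47 25 -3.1 102.54 [-0.14  0.23 -0.7  -2.47 -0.16  3.1 ]
0.47 25 1 15.57 [ 0.41  0.15 -0.91  0.88 -0.16 -0.68]
0.47 12 0 20.44 [ 0.42  0.19 -0.88  0.77 -0.16 -0.59]
0.47 12 -3.1 90.97 [-0.14  0.26 -0.68 -2.47 -0.16  3.1 ]
0.47 12 1 20.44 [ 0.42  0.19 -0.88  0.77 -0.16 -0.59]
0.47 9 0 21.59 [ 0.42  0.19 -0.87  0.74 -0.16 -0.57]
0.47 9 -3.1 88.46 [-0.14  0.27 -0.68 -2.47 -0.16  3.1 ]
0.47 9 1 21.59 [ 0.42  0.19 -0.87  0.74 -0.16 -0.57]
0.47 0 0 25.03 [ 0.43  0.22 -0.84  0.64 -0.16 -0.47]
0.47 0 -3.1 81.25 [-0.14  0.29 -0.67 -2.47 -0.16  3.1 ]
0.47 0 1 25.03 [ 0.43  0.22 -0.84  0.64 -0.16 -0.47]
0 60 0 4.94 [ 0.39  0.07 -0.96  1.02 -0.16 -1.27]
0 60 -3.1 103.08 [-0.17  0.15 -0.83 -2.92 -0.16 
[... 776 characters left out ...]
  3.1 ]
0.3 60 1 4.94 [ 0.39  0.07 -0.96  1.02 -0.16 -0.97]
0.3 25 0 15.57 [ 0.41  0.15 -0.91  0.88 -0.16 -0.85]
0.3 25 -3.1 91.54 [-0.16  0.23 -0.73 -2.62 -0.16  3.1 ]
0.3 25 1 15.57 [ 0.4   0.15 -0.91  0.88 -0.16 -0.85]
0.3 12 0 20.44 [ 0.42  0.19 -0.88  0.77 -0.16 -0.76]
0.3 12 -3.1 80.6 [-0.16  0.26 -0.72 -2.62 -0.16  3.1 ]
0.3 12 1 20.44 [ 0.42  0.19 -0.88  0.77 -0.16 -0.76]
0.3 9 0 21.59 [ 0.42  0.19 -0.87  0.74 -0.16 -0.74]
0.3 9 -3.1 78.23 [-0.16  0.26 -0.72 -2.62 -0.16  3.1 ]
0.3 9 1 21.59 [ 0.42  0.19 -0.87  0.74 -0.16 -0.74]
0.3 0 0 25.03 [ 0.43  0.22 -0.84  0.64 -0.16 -0.64]
0.3 0 -3.1 71.46 [-0.15  0.28 -0.71 -2.62 -0.16  3.1 ]
0.3 0 1 25.03 [ 0.43  0.22 -0.84  0.64 -0.16 -0.64]
```

The kinematic model now fits to about 2 mm: the wrist has a 161 mm lateral offset. Next I'll search the other arm branches, with the slot turned by π as well.

```bash
cat > ik.py <<'E'
from kin2 import *
def ik(P,Rt,n=40,seed=0,start=None,mid=None):
    g=np.random.default_rng(seed);sol=[]
    f_=lambda j:np.r_[(fk(j)[0]-P)/5,(Rt.inv()*fk(j)[1]).as_rotvec()*50]
    for i in range(n):
        r=least_squares(f_,g.uniform(lim[:,0],lim[:,1]) if start is None else start,bounds=(lim[:,0],lim[:,1]))
        if not any(np.abs(r.x-s[1]).max()<.05 for s in sol): sol.append((round(r.cost,3),r.x.round(2)))
    return sorted(sol,key=lambda t:t[0])[:3]
E
python3 - <<'E'
from ik import *
for th in(.47,.47+np.pi):
  for h in(110,60,25,0):
    for s in ik(*tool(p0,th,h)):print(round(th,2),h,*s)
E
```

```text
0.47 110 0.0 [ 0.45 -0.04 -0.99  0.94 -0.21 -0.77]
0.47 110 135.794 [-0.16  0.03 -0.93 -3.16 -0.16 -2.44]
0.47 110 209.993 [-0.16  0.06 -0.77 -2.48 -0.16  3.1 ]
0.47 60 4.935 [ 0.39  0.07 -0.96  1.02 -0.16 -0.8 ]
0.47 60 83.6 [-0.16  0.14 -0.89 -3.16 -0.16 -2.44]
0.47 60 139.627 [-0.15  0.16 -0.73 -2.47 -0.16  3.1 ]
0.47 25 15.57 [ 0.41  0.15 -0.91  0.88 -0.16 -0.68]
0.47 25 58.277 [-0.15  0.21 -0.85 -3.16 -0.16 -2.45]
0.47 25 102.54 [-0.14  0.23 -0.7  -2.47 -0.16  3.1 ]
0.47 0 25.025 [ 0.43  0.22 -0.84  0.64 -0.16 -0.47]
0.47 0 44.847 [-0.15  0.27 -0.83 -3.16 -0.16 -2.45]
0.47 0 81.253 [-0.14  0.29 -0.67 -2.47 -0.16  3.1 ]
3.61 110 0.0 [ 0.45 -0.04 -0.99  0.94 -0.21  2.38]
3.61 110 30.141 [ 0.48 -0.01 -0.73  0.13 -0.38 -3.1 ]
3.61 110 135.794 [-0.16  0.03 -0.93 -3.16 -0.16  0.7 ]
3.61 60 4.935 [ 0.39  0.07 -0.96  1.02 -0.16  2.34]
3.61 60 29.608 [ 0.46  0.1  -0.74  0.14 -0.25 -3.1 ]
3.61 60 83.6 [-0.16  0.14 -0.89 -3.16 -0.16  0.7 ]
3.61 25 15.57 [ 0.41  0.15 -0.91  0.88 -0.16  2.46]
3.61 25 29.856 [ 0.44  0.18 -0.74  0.14 -0.17 -3.1 ]
3.61 25 58.277 [-0.15  0.21 -0.85 -3.16 -0.16  0.69]
3.61 0 25.025 [ 0.43  0.22 -0.84  0.64 -0.16  2.67]
3.61 0 31.067 [ 0.44  0.24 -0.72  0.14 -0.16 -3.1 ]
3.61 0 44.847 [-0.15  0.27 -0.83 -3.16 -0.16  0.69]
```

A tool axis square to the plate can't be reached at the seat. So I'll set the puck down and regrip on its other flats with the tool tilted by α about the closing axis. First I'll check that α is feasible.

```bash
cat >> ik.py <<'E'
def ptool(al,fl):
    "tool rotation in puck frame"
    z=np.array([-np.sin(al),0,-np.cos(al)]);y=np.array([0,fl,0.]);return R.from_matrix(np.array([np.cross(y,z),y,z]).T)
def seatpose(p,th,h,al,fl,u=0,v=0,L=45,ox=0):
    Rp=R.from_matrix(seatR(p[2]))*R.from_euler('z',th);return S(p,(u,v,h))+Rp.apply([ox,0,L]),Rp*ptool(al,fl)
def benchpose(x,y,yaw,al,fl,z=0,L=45,ox=0):
    Rp=R.from_euler('z',yaw);return np.array([x,y,z])+Rp.apply([ox,0,L]),Rp*ptool(al,fl)
E
python3 - <<'E'
from ik import *
for al in(.3,.45):
 for fl in(1,-1):
  print("al",al,fl,"bench",ik(*benchpose(594,-220,.1,al,fl),n=12)[0])
  for th in(-.6,0,.47,.6):
   for h in(60,0):
    print(th,h,*ik(*seatpose(p0,th,h,al,fl),n=12)[0])
E
```

```text
al 0.3 1 bench (np.float64(0.0), array([-0.08,  0.71, -0.01,  0.06, -1.14, -1.43]))
-0.6 60 0.0 [ 0.42  0.15 -0.52 -0.13 -0.59 -2.35]
-0.6 0 0.0 [ 0.4   0.28 -0.51 -0.17 -0.49 -2.28]
0 60 0.0 [ 0.52  0.16 -0.59  0.16 -0.61 -2.11]
0 0 0.0 [ 0.49  0.28 -0.6   0.18 -0.49 -2.11]
0.47 60 0.0 [ 0.58  0.16 -0.7   0.43 -0.59 -1.96]
0.47 0 0.0 [ 0.52  0.28 -0.73  0.55 -0.44 -2.05]
0.6 60 0.0 [ 0.58  0.16 -0.74  0.52 -0.58 -1.93]
0.6 0 0.0 [ 0.52  0.27 -0.78  0.68 -0.43 -2.05]
al 0.3 -1 bench (np.float64(0.0), array([-0.08,  0.71, -0.01,  0.06, -1.14,  1.72]))
-0.6 60 0.0 [ 0.42  0.15 -0.52 -0.13 -0.59  0.79]
-0.6 0 0.0 [ 0.4   0.28 -0.51 -0.17 -0.49  0.86]
0 60 0.0 [ 0.52  0.16 -0.59  0.16 -0.61  1.03]
0 0 0.0 [ 0.49  0.28 -0.6   0.18 -0.49  1.03]
0.47 60 0.0 [ 0.58  0.16 -0.7   0.43 -0.59  1.18]
0.47 0 0.0 [ 0.52  0.28 -0.73  0.55 -0.44  1.09]
0.6 60 0.0 [ 0.58  0.16 -0.74  0.52 -0.58  1.21]
0.6 0 0.0 [ 0.52  0.27 -0.78  0.68 -0.43  1.09]
al 0.45 1 bench (np.float64(0.0), array([-0.07,  0.78,  0.08,  0.07, -1.32, -1.44]))
-0.6 60 0.0 [ 0.33  0.21 -0.38 -0.29 -0.8  -2.16]
-0.6 0 0.0 [ 0.32  0.33 -0.36 -0.32 -0.72 -2.1 ]
0 60 0.0 [ 0.48  0.23 -0.45  0.04 -0.83 -1.98]
0 0 0.0 [ 0.46  0.34 -0.44  0.04 -0.72 -1.96]
0.47 60 0.0 [ 0.59  0.22 -0.57  0.32 -0.79 -1.87]
0.47 0 0.0 [ 0.55  0.33 -0.58  0.37 -0.67 -1.9 ]
0.6 60 0.0 [ 0.61  0.22 -0.62  0.41 -0.78 -1.85]
0.6 0 0.0 [ 0.57  0.33 -0.63  0.48 -0.65 -1.9 ]
al 0.45 -1 bench (np.float64(0.0), array([-0.07,  0.78,  0.08,  0.07, -1.32,  1.7 ]))
-0.6 60 0.0 [ 0.33  0.21 -0.38 -0.29 -0.8   0.98]
-0.6 0 0.0 [ 0.32  0.33 -0.36 -0.32 -0.72  1.04]
0 60 0.0 [ 0.48  0.23 -0.45  0.04 -0.83  1.16]
0 0 0.0 [ 0.46  0.34 -0.44  0.04 -0.72  1.18]
0.47 60 0.0 [ 0.59  0.22 -0.57  0.32 -0.79  1.27]
0.47 0 0.0 [ 0.55  0.33 -0.58  0.37 -0.67  1.24]
0.6 60 0.0 [ 0.61  0.22 -0.62  0.41 -0.78  1.29]
0.6 0 0.0 [ 0.57  0.33 -0.63  0.48 -0.65  1.24]
```

```bash
python3 - <<'E'
from ik import *
delta([570,-120,230],down(-1.47));delta([520,0,240],down(-1.47))
E
```

```text
row [202.   45.6 -31.6] [-0.459 -0.113  0.455]
row [ 77.9  15.9 -58.1] [-0.459 -0.113  0.455]
```

```bash
python3 jog.py '20 5 -40 0 0 0;50 10 -60 -.1 -.03 .1;90 20 -50 -.2 -.05 .2;130 30 -40 -.3 -.08 .3;170 40 -35 -.4 -.1 .4;202 45 -31 -.459 -.113 .455;202 45 -31 -.459 -.113 .455;202 45 -31 -.459 -.113 .455;202 45 -31 -.459 -.113 .455'
python3 - <<'E'
from ik import *
delta([570,-120,45],down(-1.47));print(arm.read_state()["joints"].round(2))
E
```

```text
clock: 11.0
position: [570.5, -119.2, 228.9]
ee_rot: [0.742, -0.67, -0.0, 0.0]
contact_force: [-0.6, 0.1, -4.4]
gripper_width: 23.1
grasp_force: 60.9
row [  0.7   0.4 183.9] [0.001 0.    0.001]
[ 0.07  0.33 -0.13  0.   -1.12  0.03]
```

```bash
python3 jog.py '0 0 50 0 0 0;0 0 100 0 0 0;0 0 150 0 0 0;0 0 178 0 0 0;0 0 184 0 0 0;0 0 185 0 0 0;0 0 185 0 0 0'; python3 jog.py '0 0 0 0 0 0;0 0 0 0 0 0;0 0 -40 0 0 0;0 0 -80 0 0 0;0 0 -100 0 0 0;0 0 -100 0 0 0;0 0 -100 0 0 0' 45
python3 - <<'E'
from ik import *
delta(*benchpose(570,-120,.1,.3,-1,z=70));delta(*benchpose(570,-120,.1,.3,-1))
E
```

```text
clock: 11.7
position: [572.4, -119.1, 46.6]
ee_rot: [0.742, -0.67, 0.002, -0.001]
contact_force: [-0.5, 0.6, -1.9]
gripper_width: 23.1
grasp_force: 60.9
clock: 12.4
position: [571.2, -119.5, 145.5]
ee_rot: [0.742, -0.671, 0.001, -0.001]
contact_force: [0.1, 0.3, -0.4]
gripper_width: 45.4
grasp_force: 0.0
row [ 0.4  1.3 30.5] [-0.237 -0.237 -1.557]
row [  0.4   1.4 100.5] [-0.237 -0.237 -1.557]
```

```bash
python3 jog.py '0 1 0 -.03 -.03 -.15;0 1 0 -.05 -.05 -.3;0 1 0 -.07 -.07 -.45;0 1 0 -.09 -.09 -.6;0 1 0 -.12 -.12 -.75;0 1 0 -.14 -.14 -.9;0 1 5 -.17 -.17 -1.05;0 1 10 -.2 -.2 -1.2;0 1 20 -.22 -.22 -1.35;0 1 30 -.237 -.237 -1.5'
python3 jog.py '0 0 0 0 0 -.06;0 0 0 0 0 -.06;0 0 0 0 0 -.06'
python3 - <<'E'
from ik import *
delta(*benchpose(571.5,-119.5,.1,.3,-1));print(arm.read_state()["joints"].round(2))
cv2.imwrite("pics/pre2.png",cv2.resize(arm.get_image("top")[150:280,210:370],(640,520),interpolation=2))
E
```

```text
clock: 13.4
position: [569.5, -119.8, 112.6]
ee_rot: [0.988, 0.005, -0.151, 0.008]
contact_force: [0.0, 0.5, -0.4]
gripper_width: 45.0
grasp_force: 0.0
clock: 13.7
position: [569.6, -119.7, 113.7]
ee_rot: [0.988, 0.031, -0.15, 0.003]
contact_force: [-0.1, 0.9, -0.1]
gripper_width: 45.1
grasp_force: 0.0
row [22.2  0.1 65. ] [-0.014  0.002 -0.035]
[ 0.07  0.57 -0.07 -0.   -1.23  1.57]
```

View pics/pre2.png

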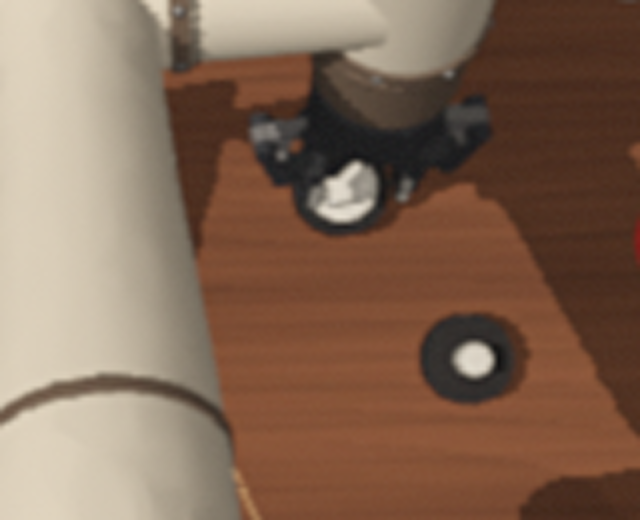

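The puck stands upright at (340,190) in the crop, between the open fingers. Descending along the tilted axis to grip it.

```bash
python3 jog.py '11 0 20 -.014 0 -.035;22 0 40 -.014 0 -.035;22 0 60 -.014 0 -.035;22 0 65 -.014 0 -.035;22 0 65 -.014 0 -.035;22 0 65 -.014 0 -.035'
python3 jog.py '0 0 0 0 0 0;0 0 0 0 0 0;0 0 0 0 0 0;0 0 0 0 0 0;0 0 0 0 0 0;0 0 0 0 0 0' 10
python3 - <<'E'
from ik import *
delta(*benchpose(571.5,-119.5,.1,.3,-1))
E
```

```text
clock: 14.35
position: [572.6, -119.5, 47.0]
ee_rot: [0.988, 0.05, -0.148, 0.008]
contact_force: [-0.7, 0.1, 0.1]
gripper_width: 44.9
grasp_force: 0.0
clock: 14.95
position: [573.0, -119.5, 47.3]
ee_rot: [0.988, 0.05, -0.148, 0.008]
contact_force: [0.8, -0.9, 6.0]
gripper_width: 22.8
grasp_force: 60.3
row [-0.7 -0.1  2.6] [ 0.001 -0.002  0.002]
```

```bash
python3 - <<'E'
from ik import *
delta(*benchpose(572,-119.5,.1,.3,-1,z=150,L=47,ox=1))
delta(*seatpose(p0,.2,120,.3,-1,L=47,ox=1,v=-60))
delta(*seatpose(p0,.47,50,.3,-1,L=47,ox=1))
E
```

```text
row [-4.390e+01  1.000e-01 -1.431e+02] [ 0.001 -0.002  0.002]
row [-131.4 -139.  -145.8] [-0.107  0.519 -0.166]
row [ -80.  -199.1  -98.2] [-0.252  0.511 -0.398]
```

```bash
python3 jog.py '-15 0 -47 0 0 0;-30 0 -95 0 0 0;-44 0 -143 0 0 0;-80 -45 -143 -.03 .15 -.05;-110 -90 -145 -.06 .3 -.1;-131 -139 -146 -.1 .42 -.16;-131 -139 -146 -.107 .519 -.166;-131 -139 -146 -.107 .519 -.166;-110 -165 -130 -.18 .515 -.28;-80 -199 -98 -.252 .511 -.398'
sed -i 's/Rm.apply(\[0,0,43\])/Rm.apply(OFF)/; s/y=-M.T@Rm.apply(\[0,1,0\])/y=-M.T@Rm.apply([0,1,0]);y=np.array([y[1],-y[0]])*SG/' fit.py
cat >> ik.py <<'E'
import fit
fit.OFF=-ptool(.3,-1).inv().apply([1,0,47]);fit.SG=-1
E
python3 jog.py '0 0 0 0 0 0;0 0 0 0 0 0;0 0 0 0 0 0'
python3 - <<'E'
from ik import *
where();delta(*seatpose(p0,.47,50,.3,-1,L=47,ox=1))
E
```

```text
clock: 15.95
position: [504.4, 71.8, 169.1]
ee_rot: [0.955, 0.261, 0.115, 0.087]
contact_force: [3.3, -0.3, -3.2]
gripper_width: 22.8
grasp_force: 60.6
clock: 16.25
position: [503.0, 69.9, 167.1]
ee_rot: [0.955, 0.259, 0.111, 0.087]
contact_force: [-0.1, 0.1, -4.1]
gripper_width: 22.9
grasp_force: 61.0
seat xyz [-1.2 -3.7 53.6] th -2.674 F seat [-2.1  0.1 -3.5] t 16.25 grip 22.9
row [ 3.5 -2.8  2.7] [-0.002  0.003 -0.002]
```

```bash
sed -i 's/fit.SG=-1/fit.SG=1/' ik.py; python3 jog.py '4 -3 3 0 0 0;4 -3 3 0 0 0;4 -3 3 0 0 0'
python3 - <<'E'
from ik import *
where();delta(*seatpose(p0,.47,14,.3,-1,L=47,ox=1))
print("seat axes in tool:\n",(R.from_quat(arm.read_state()["ee_rot"]).inv().as_matrix()@seatR(p0[2])).T.round(3))
E
```

```text
clock: 16.55
position: [505.8, 74.4, 164.7]
ee_rot: [0.955, 0.259, 0.112, 0.087]
contact_force: [-0.4, 0.7, -2.9]
gripper_width: 23.2
grasp_force: 61.1
seat xyz [ 0.5  0.5 49.9] th 0.468 F seat [-1.7  0.7 -2.4] t 16.55 grip 23.2
row [ 9.9  0.2 34.5] [-0.002  0.002 -0.001]
seat axes in tool:
 [[ 0.852  0.451 -0.266]
 [ 0.431 -0.892 -0.133]
 [-0.297 -0.001 -0.955]]
```

```bash
cat > w.py <<'E'
from ik import *
where()
E
python3 jog.py '5 0 17 0 0 0;10 0 34 0 0 0;10 0 34 0 0 0;10 0 34 0 0 0' >/dev/null; python3 w.py
python3 jog.py '.6 0 1.9 0 0 0;1.2 0 3.8 0 0 0;1.2 0 3.8 0 0 0;1.2 0 3.8 0 0 0'>/dev/null; python3 w.py
python3 jog.py '.3 0 1 0 0 0;.6 0 1.9 0 0 0;.6 0 1.9 0 0 0;.6 0 1.9 0 0 0'>/dev/null; python3 w.py
```

```text
seat xyz [-0.6  0.1 14.4] th 0.469 F seat [-1.5  0.1 -3.7] t 16.95 grip 22.8
seat xyz [-0.3  0.6 10.4] th 0.469 F seat [-1.6  1.  -2.7] t 17.35 grip 22.8
seat xyz [-0.5  0.6  8.1] th 0.47 F seat [-1.6  0.1 -2.9] t 17.75 grip 22.9
```

```bash
for i in 1 2; do python3 jog.py '.3 0 1 0 0 0;.6 0 1.9 0 0 0;.6 0 1.9 0 0 0;.6 0 1.9 0 0 0'>/dev/null; python3 w.py;done
```

```text
seat xyz [-0.5  0.6  6.1] th 0.469 F seat [-1.3 -0.1 -2.6] t 18.15 grip 22.5
seat xyz [-0.5  0.6  4.1] th 0.47 F seat [-1.4 -0.4 -2.4] t 18.55 grip 22.9
```

```bash
for i in 1 2 ; do python3 jog.py '.3 0 1 0 0 0;.6 0 1.9 0 0 0;.6 0 1.9 0 0 0;.6 0 1.9 0 0 0'>/dev/null; python3 w.py;done
```

```text
seat xyz [-0.5  0.6  2.1] th 0.469 F seat [-1.5  0.2 -3.7] t 18.95 grip 22.8
seat xyz [-0.5  0.6  0.1] th 0.469 F seat [-1.  -0.6 -2.8] t 19.35 grip 22.8
```

```bash
for i in 1 2 3; do python3 jog.py '.1 0 .5 0 0 0;.3 0 1 0 0 0;.3 0 1 0 0 0;.3 0 1 0 0 0'>/dev/null; python3 w.py;done
```

```text
seat xyz [-0.5  0.5 -0.6] th 0.47 F seat [-2.7  1.2  2.9] t 19.75 grip 22.9
seat xyz [-0.6  0.4 -0.7] th 0.47 F seat [-4.3  1.9 13.4] t 20.15 grip 22.6
seat xyz [-0.5  0.3 -0.8] th 0.47 F seat [-6.5  4.7 25.3] t 20.55 grip 22.7
```

Contact came at h of about −0.6, as a seated puck would give. I'll ease the pressure and nudge across the slot to check that the tongue is in it.

```bash
python3 jog.py '-.6 0 -2 0 0 0;-.6 0 -2 0 0 0;-.6 0 -2 0 0 0'>/dev/null; python3 w.py
python3 jog.py '0 2 0 0 0 0;0 4 0 0 0 0;0 4 0 0 0 0'>/dev/null; python3 w.py
python3 jog.py '0 -4 0 0 0 0;0 -8 0 0 0 0;0 -8 0 0 0 0'>/dev/null; python3 w.py
python3 jog.py '0 4 0 0 0 0;0 4 0 0 0 0;0 4 0 0 0 0'>/dev/null; python3 w.py
```

```text
seat xyz [-0.1  0.8 -0.7] th 0.47 F seat [-3.1  2.2  6.3] t 20.85 grip 23.2
seat xyz [ 1.1 -1.1 -0.7] th 0.471 F seat [-8.7 11.2 12.8] t 21.15 grip 22.5
seat xyz [-1.   2.  -0.4] th 0.469 F seat [  4.8 -10.9   1.6] t 21.45 grip 23.0
seat xyz [-0.1  0.6 -0.7] th 0.47 F seat [-1.2  1.5  7.5] t 21.75 grip 22.8
```

The total sideways travel was about 3.7 mm against a 4 mm slot clearance, and then it blocked both ways. The tongue is engaged and the puck is down. Releasing and backing off.

```bash
python3 jog.py '0 0 0 0 0 0;0 0 0 0 0 0;0 0 0 0 0 0;0 0 0 0 0 0' 42; python3 jog.py '0 0 -20 0 0 0;0 0 -45 0 0 0;0 0 -90 0 0 0;-40 0 -120 0 0 0;-80 0 -120 0 0 0;-100 0 -120 0 0 0;-100 0 -120 0 0 0'
python3 - <<'E'
from ik import *
t=arm.get_image("top");s=arm.get_image("scene");print(arm.read_state()["joints"].round(2))
cv2.imwrite("pics/st.png",np.hstack([cv2.resize(t[155:245,175:265],(400,400),interpolation=2),cv2.resize(s[155:245,220:310],(400,400),interpolation=2)]))
# predicted seated disc rim top + hub top in both views (crop coords)
for h in(0,9):
  for n,o in(("top",(175,155)),("scene",(220,155))):
    Z=np.array([S(p0,(0,0,54+h)),S(p0,(0,0,24+h))]);print(h,n,((proj(n,Z)-o)*400/90).round(0).tolist())
E
```

```text
clock: 22.15
position: [530.5, 77.0, 120.2]
ee_rot: [0.955, 0.26, 0.111, 0.087]
contact_force: [0.9, -0.5, 0.2]
gripper_width: 42.0
grasp_force: 0.0
clock: 22.85
position: [412.8, 36.7, 218.3]
ee_rot: [0.955, 0.26, 0.111, 0.087]
contact_force: [0.4, -0.3, -0.3]
gripper_width: 41.7
grasp_force: 0.0
[ 0.64 -0.07 -0.79  0.37 -0.73  1.2 ]
0 top [[191.0, 262.0], [190.0, 237.0]]
0 scene [[241.0, 168.0], [228.0, 207.0]]
9 top [[191.0, 270.0], [191.0, 244.0]]
9 scene [[245.0, 156.0], [232.0, 195.0]]
```

View pics/st.png

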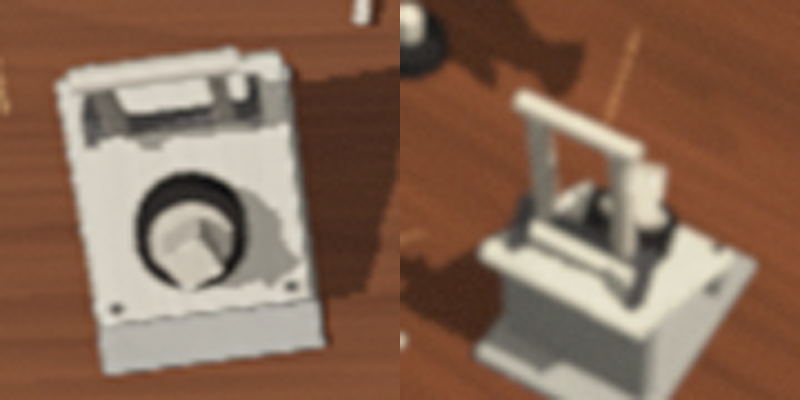

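The seated picture shows the disc centred at (190,240) in the left crop, which matches the prediction for fully home (190,237), not proud (191,244). The clamp bar runs from (70,80) to (240,55). Next I'll plan the clamp swing: hook the bar from behind with closed fingers, then press down from above.

```bash
cat >> ik.py <<'E'
def tip(x,z,al=.3,y=0):
    "tool pose with closed fingertip at seat (x,y,z)"
    Rp=R.from_matrix(seatR(p0[2]));Rt=Rp*ptool(al,-1);return S(p0,(x,y,z))-Rt.apply([0,0,17]),Rt
def tipnow():
    s=arm.read_state();Rm=R.from_quat(s["ee_rot"]);M=seatR(p0[2])
    q=M.T@(s["position"]+Rm.apply([0,0,17])-np.array([p0[0],p0[1],80]))
    a=np.arctan2(q[2]-31,75-q[0]);print("tip seat",q.round(1),"F",(M.T@s["contact_force"]).round(1),"t",s["clock"],"polar a %.2f r %.0f"%(a,np.hypot(q[2]-31,75-q[0])))
E
python3 - <<'E'
from ik import *
for nm,x,z in(("high",20,200),("over",185,190),("behind",172,108),("a1.57",92,131),("a.9",20,110),("a.5",-8,74),("top",-40,37)):
  P,Rt=tip(x,z);print(nm,P.round(0),ik(P,Rt,n=12)[0])
delta(*tip(20,200));delta(*tip(185,190))
E
```

```text
high [467.  70. 280.] (np.float64(0.0), array([ 0.55, -0.01, -0.48,  0.12, -0.91,  1.05]))
over [614.  84. 354.] (np.float64(0.0), array([ 0.43,  0.22, -0.02,  0.08, -1.12,  1.21]))
behind [644.  87. 276.] (np.float64(0.0), array([ 0.41,  0.31, -0.09,  0.08, -0.96,  1.21]))
a1.57 [563.  79. 256.] (np.float64(0.0), array([ 0.46,  0.18, -0.31,  0.1 , -0.87,  1.14]))
a.9 [512.  74. 202.] (np.float64(0.0), array([ 0.51,  0.14, -0.52,  0.14, -0.71,  1.07]))
a.5 [505.  73. 157.] (np.float64(0.0), array([ 0.51,  0.19, -0.61,  0.16, -0.58,  1.03]))
top [496.  72. 109.] (np.float64(0.0), array([ 0.52,  0.25, -0.7 ,  0.22, -0.42,  0.96]))
row [ 69.1  11.6 -48.1] [0.137 0.001 0.449]
row [212.6  86.3 -82.3] [0.137 0.001 0.449]
```

```bash
python3 jog.py '30 5 -45 .04 0 .15;69 12 -60 .09 0 .3;110 35 -70 .137 0 .449;150 55 -75 .137 0 .449;180 70 -80 .137 0 .449;212 86 -82 .137 0 .449;212 86 -82 .137 0 .449;212 86 -82 .137 0 .449;212 86 -82 .137 0 .449' 0
python3 - <<'E'
from ik import *
tipnow();delta(*tip(175,108))
print("seat axes in tool:\n",(R.from_quat(arm.read_state()["ee_rot"]).inv().as_matrix()@seatR(p0[2])).T.round(3))
E
```

```text
clock: 23.85
position: [612.9, 83.6, 351.3]
ee_rot: [0.993, 0.048, 0.109, -0.004]
contact_force: [-0.5, 0.6, -0.3]
gripper_width: -0.0
grasp_force: 0.0
tip seat [182.8  -0.2 188.5] F [-0.5  0.6  0. ] t 23.85 polar a 2.17 r 191
row [16.6 -0.4 79.2] [ 0.002  0.005 -0.   ]
seat axes in tool:
 [[ 0.954  0.    -0.3  ]
 [-0.    -1.    -0.002]
 [-0.3    0.002 -0.954]]
```

```bash
python3 jog.py '8 0 40 0 0 0;16 0 79 0 0 0;16 0 79 0 0 0;16 0 79 0 0 0'>/dev/null
cat > tn.py <<'E'
from ik import *
tipnow()
E
python3 tn.py
python3 jog.py '-12 0 -1 0 0 0;-24 0 -2 0 0 0;-37 0 -3 0 0 0;-48 0 -3 0 0 0;-60 0 -3 0 0 0;-60 0 -3 0 0 0'>/dev/null;python3 tn.py
python3 - <<'E'
from ik import *
t=arm.get_image("top");s=arm.get_image("scene")
cv2.imwrite("pics/cl.png",np.hstack([cv2.resize(t[135:245,165:275],(400,400),interpolation=2),cv2.resize(s[135:245,210:320],(400,400),interpolation=2)]))
E
```

```text
tip seat [174.9  -0.5 109.4] F [ 0.  -0.   0.3] t 24.25 polar a 2.48 r 127
tip seat [122.4  -0.  134.3] F [ 2.4 -0.5  1.8] t 24.85 polar a 2.00 r 114
```

```bash
python3 jog.py '-9 0 5 0 0 0;-18 0 9 0 0 0;-27 0 13 0 0 0;-36 0 18 0 0 0;-45 0 22 0 0 0;-54 0 27 0 0 0;-54 0 27 0 0 0'>/dev/null;python3 tn.py
python3 jog.py '-9 0 7 0 0 0;-18 0 14 0 0 0;-26 0 21 0 0 0;-33 0 31 0 0 0;-39 0 41 0 0 0;-39 0 41 0 0 0'>/dev/null;python3 tn.py
```

```text
tip seat [ 56.6  -0.7 119.7] F [-0.1  0.4 -0.7] t 25.65 polar a 1.37 r 91
tip seat [ 8.3 -0.6 91.9] F [-0.5 -0.7  0.4] t 26.25 polar a 0.74 r 90
```

```bash
cat > bar.py <<'E'
from ik import *
def score(n="scene"):
    g=arm.get_image(n);g=cv2.cvtColor(g,6).astype(float);o=[]
    for a in np.arange(0,2.4,.05):
        L=lambda r:proj(n,[S(p0,(75-r*np.cos(a),y,31+r*np.sin(a))) for y in np.r_[-37:-14:4,15:38:4]])
        f=lambda r:cv2.remap(g,L(r)[:,0].astype(np.float32),L(r)[:,1].astype(np.float32),1).ravel()
        o.append((round(float(f(115).mean()-.5*(f(97).mean()+f(133).mean())),0),round(a,2),round(f(115).min())))
    return sorted(o,reverse=True)[:5]
if __name__=="__main__":print(score(),score("top"))
E
python3 bar.py
```

```text
[(63.0, np.float64(0.8), 67), (60.0, np.float64(0.85), 54), (55.0, np.float64(0.75), 76), (47.0, np.float64(0.9), 44), (37.0, np.float64(0.7), 85)] [(41.0, np.float64(1.3), 35), (38.0, np.float64(1.35), 58), (19.0, np.float64(2.2), 155), (17.0, np.float64(0.85), 33), (17.0, np.float64(0.8), 37)]
```

```bash
python3 jog.py '-3 0 8 0 0 0;-6 0 16 0 0 0;-10 0 23 0 0 0;-10 0 23 0 0 0'>/dev/null;python3 tn.py; python3 bar.py
python3 - <<'E'
from ik import *
for q in((5,90),(0,120),(-30,120),(-33,95)):delta(*tip(*q))
E
```

```text
tip seat [-5.9 -0.2 72.5] F [ 3.9 -0.4 -5.3] t 26.75 polar a 0.47 r 91
[(33.0, np.float64(0.6), 54), (27.0, np.float64(0.65), 41), (21.0, np.float64(0.55), 66), (13.0, np.float64(0.05), 88), (12.0, np.float64(2.2), 88)] [(55.0, np.float64(1.25), 59), (50.0, np.float64(1.3), 54), (21.0, np.float64(0.65), 36), (21.0, np.float64(0.6), 37), (21.0, np.float64(0.55), 37)]
row [  5.2  -0.1 -19.7] [0.001 0.001 0.   ]
row [ -8.5  -0.1 -46.8] [0.001 0.001 0.   ]
row [-37.1  -0.1 -38. ] [0.001 0.001 0.   ]
row [-32.6  -0.1 -13.2] [0.001 0.001 0.   ]
```

```bash
python3 jog.py '5 0 -5 0 0 0;5 0 -25 0 0 0;-8 0 -52 0 0 0;-25 0 -50 0 0 0;-37 0 -42 0 0 0;-37 0 -42 0 0 0;-37 0 -42 0 0 0'>/dev/null;python3 tn.py; python3 bar.py
python3 - <<'E'
from ik import *
for q in((-30,105),(-37,88),(-43,70),(-46,50),(-46,40),(-46,36)):delta(*tip(*q))
E
```

```text
tip seat [-29.3  -0.5 124.8] F [0.6 0.4 0.3] t 27.55 polar a 0.73 r 140
[(94.0, np.float64(0.65), 202), (88.0, np.float64(0.7), 181), (76.0, np.float64(0.6), 178), (73.0, np.float64(1.7), 86), (66.0, np.float64(1.75), 88)] [(66.0, np.float64(0.65), 204), (65.0, np.float64(0.6), 202), (65.0, np.float64(0.4), 202), (64.0, np.float64(0.45), 200), (63.0, np.float64(0.7), 205)]
row [ 4.4 -0.2 19.2] [ 0.001  0.002 -0.   ]
row [ 2.8 -0.3 37.5] [ 0.001  0.002 -0.   ]
row [ 2.4 -0.3 56.5] [ 0.001  0.002 -0.   ]
row [ 5.5 -0.3 76.5] [ 0.001  0.002 -0.   ]
row [ 8.5 -0.3 86. ] [ 0.001  0.002 -0.   ]
row [ 9.7 -0.3 89.8] [ 0.001  0.002 -0.   ]
```

```bash
python3 jog.py '12 0 2 0 0 0;12 0 10 0 0 0;11 0 20 0 0 0;10 0 31 0 0 0;9 0 42 0 0 0;8 0 54 0 0 0;8 0 63 0 0 0;8 0 72 0 0 0;8 0 72 0 0 0'>/dev/null;python3 tn.py; python3 bar.py
python3 jog.py '1 0 5 0 0 0;2 0 9 0 0 0;3 0 13 0 0 0;3 0 13 0 0 0;3 0 13 0 0 0'>/dev/null;python3 tn.py
```

```text
tip seat [-44.4  -0.9  52.6] F [-0.4 -0.2  0.3] t 28.55 polar a 0.18 r 121
[(69.0, np.float64(0.15), 184), (46.0, np.float64(0.1), 190), (11.0, np.float64(0.5), 37), (9.0, np.float64(0.45), 43), (8.0, np.float64(2.35), 49)] [(88.0, np.float64(0.95), 177), (86.0, np.float64(0.05), 189), (85.0, np.float64(0.1), 181), (84.0, np.float64(0.9), 183), (80.0, np.float64(1.0), 165)]
tip seat [-44.2  -0.6  40.2] F [-0.1  1.  -0. ] t 29.15 polar a 0.08 r 120
```

```bash
for i in 1 2 3 4; do python3 jog.py '.5 0 1 0 0 0;.6 0 2 0 0 0;.6 0 2 0 0 0'>/dev/null;python3 tn.py;done; python3 bar.py
```

```text
tip seat [-44.2  -0.6  38.2] F [ 0.1 -1.2  0.6] t 29.45 polar a 0.06 r 119
tip seat [-44.1  -0.7  37.5] F [-1.6  1.7 16.3] t 29.75 polar a 0.05 r 119
tip seat [-44.2  -0.8  36.8] F [-2.5  4.4 34.8] t 30.05 polar a 0.05 r 119
tip seat [-44.3  -0.9  36.3] F [-4.2  8.3 52.4] t 30.35 polar a 0.04 r 119
[(48.0, np.float64(0.0), 181), (38.0, np.float64(0.05), 146), (20.0, np.float64(0.3), 52), (16.0, np.float64(0.35), 47), (10.0, np.float64(2.1), 61)] [(92.0, np.float64(1.05), 160), (82.0, np.float64(1.1), 126), (78.0, np.float64(1.0), 130), (73.0, np.float64(0.0), 81), (58.0, np.float64(1.15), 160)]
```

The press hit a hard stop at tip z of about 37, the expected bar top when shut. Backing off for a last look.

```bash
python3 jog.py '-2 0 -8 0 0 0;-20 0 -40 0 0 0;-60 0 -80 0 0 0;-100 0 -110 0 0 0;-120 0 -120 0 0 0;-120 0 -120 0 0 0;-120 0 -120 0 0 0'
python3 - <<'E'
from ik import *
from bar import score
print(score(),score("top"))
t=arm.get_image("top");s=arm.get_image("scene")
cv2.imwrite("pics/end.png",np.hstack([cv2.resize(t[155:245,175:265],(400,400),interpolation=2),cv2.resize(s[155:245,220:310],(400,400),interpolation=2)]))
E
```

```text
clock: 31.15
position: [352.5, 58.6, 193.6]
ee_rot: [0.993, 0.049, 0.111, -0.006]
contact_force: [0.2, 0.1, 0.4]
gripper_width: 0.1
grasp_force: 0.0
[(44.0, np.float64(0.0), 173), (40.0, np.float64(0.05), 154), (9.0, np.float64(1.75), 87), (8.0, np.float64(1.8), 87), (7.0, np.float64(2.3), 91)] [(46.0, np.float64(0.65), 177), (45.0, np.float64(0.6), 177), (45.0, np.float64(0.4), 179), (44.0, np.float64(0.55), 177), (44.0, np.float64(0.5), 178)]
```

View pics/end.png

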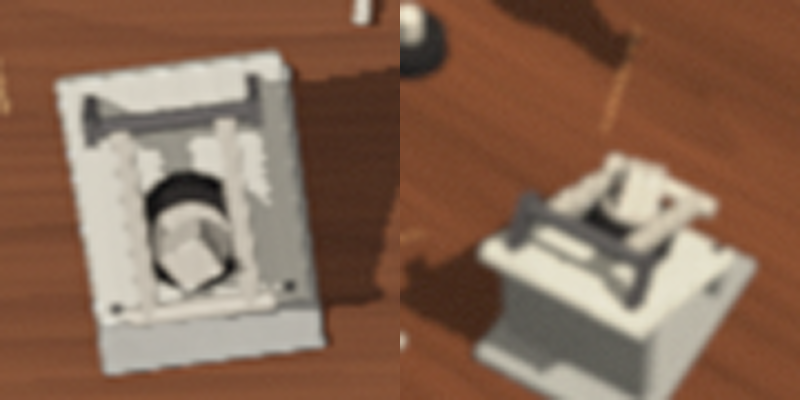

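The last picture shows the frame lying flat over the disc, with the bar from (120,315) to (275,300) in the left crop. The hub stands between the side bars and the gripper is clear. Handing in.

```bash
python3 -c "
from bench import arm
print(arm.job_done())"
```

```text
the job is handed in; nothing more can be done
None
```

The puck is seated over the tongue, the clamp is shut on it, the gripper is clear, and the job was handed in at about 31 s; no pass/fail verdict was shown.

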